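# Stock the two-tier kitchen turntable without turning it

### The arm

A 7-joint arm with a two-finger parallel gripper is mounted at the origin on a cart in front of the work surface, level with it; the furniture and walls round the work are solid. World frame = base frame: x ahead of the robot, y to its left, z up, the work surface at z = 0. Lengths are in m, angles in rad, forces in N, time in s.
With the tool pointing down it reaches from about 0.375 to 0.925 m from the base axis. Payload 3.1 kg.
Tool frame: the origin (TCP) lies midway between the tips of the shut fingers; the grasp point (between the pads) lies 19 mm behind it; z points along the fingers, y is the line along which they close (so a half turn about z gives the same grasp; the last joint's range is limited). The gripper opens to 85 mm and grips with 20 to 120 N. Pads are 22 mm wide; open, the fingers measure 114 mm over their backs; the gripper's body (76 mm by 85 mm) begins 54 mm behind the grasp point. The pads swing forward as they close: fully open they stand 13 mm farther back than shut.
Start: joints at [-1.307, 0.383, 0.044, 1.598, -0.018, 1.161, -0.05], TCP at [0.23, 0.608, 0.21] pointing down, gripper open.
Joint ranges: [-2.61, 2.61], [-0.41, 2.15], [-1.48, 1.57], [0, 2.5], [-1.57, 4.71], [0.05, 1.97], [-2.85, 2.85]. Speed limits (rad/s): [2.79, 2.79, 3.14, 3.14, 3.14, 3.14, 3.14].

### API

Orientations are given as a rotation vector (axis times angle).
In Python, from plant import ctrl gives the robot as it stands. Calls block until the motion is done:
- ctrl.move_ptp(position, orientation): joint-space move of the TCP to a pose.
- ctrl.servo_line(position, ori=None, rate=0.15, contact_N=None): straight line of the TCP; ori=None keeps the orientation; rate is the mean speed in m/s. With contact_N (N) it stops when the force on the tool has changed by that much, and returns True; else False.
- ctrl.movej(angles): joint-space move.
- ctrl.grip(opening, effort=None): finger opening in m; effort is the grip in N (None keeps the last); returns when the fingers have stopped.
- ctrl.wait(seconds).
- ctrl.inverse_kinematics(position, orientation): joint angles nearest the present ones, or None.
- ctrl.observe(): the state.
- ctrl.camera(name): name is "side" or "top"; returns the picture (420x560x3 uint8, red, green, blue); there is no depth.
- ctrl.camera_info(name): a dict with "K" (3x3 intrinsics, pixels), "rvec" (rotation vector, rad) and "tvec" (3), from world to camera coordinates, as OpenCV has them. Camera axes: x right, y down, z forward; pixel columns grow to the right and rows downward; lengths in m; the calibration is good to about 2 mm. A picture is of the moment at which its call begins. camera_info takes no time and is no camera call.
A pose or a line that the arm cannot do raises ctrl.PlanningError and nothing moves.
- ctrl.job_done(): hands the job in; it is judged then, once.
The state is a dict: "time_s": time; "q": joint angles; "joint_vel": joint speeds; "joint_torque": joint torques, N m; "position": TCP position; "tcp_rot": TCP orientation; "ft_force": force on the tool from outside, world axes, zero at the start; "wrist_torque": the same for the moment, N m; "width": finger opening in m; "grip_force": force on a finger pad.
Only numpy, scipy, OpenCV 4.12 (cv2) and the standard library are available. Lean on these libraries where they do the work, as an engineer would, in place of code of your own. Each camera call takes 0.05 s, during which the arm holds its last target. There are 200 camera calls.

### The job

Finish stocking the two-tier turntable: stand the squat screw-top pot inside the empty round outline on its lower deck and the square tea tin inside the square outline, both upright and flat on the deck within the raised wire. The turntable spins at a touch and already carries a bowl, glasses and a spice jar, so set things down gently, keep it turned as it stands (a few degrees at most) and leave everything else standing where it is.

Things in the scene. Friction and masses are not known exactly. Their poses are not given: they have to be found in the camera images.
- pot_centre (a point): Squat round orange pot with a wide screw top, 62 mm tall, 0.12 kg; 63 mm across at the body, 66 mm at the lid (upper 18 mm). The point is at its centre, 31 mm above its foot; z up.
- tin_centre (a point): Plain light-metal tea tin with a flush press-on lid (it stays on), square: 58 mm across its flat sides (82 mm across the corners), 150 mm tall, 0.32 kg. The point is at its centre, 75 mm above its foot; z up, x and y square to its flat sides.
- turntable (a joint): Turn of the turntable on its bearing in rad, positive anticlockwise from above. It runs almost freely: a sideways push of about 0.05 N at the rim keeps it turning.
- turntable_front (a point): Point on the lower deck's rim, 158 mm from the axis, on its top; axes are the deck's (z up, x to the axis). The lower deck is a pale wooden disc 316 mm across, top 32 mm above the worktop. Fixed on it: a spice jar (49 mm wide, 96 tall) 108 mm from the axis, 28 degrees anticlockwise of this point seen from above, and glasses and a cup, to 103 mm tall, 140 to 245 degrees clockwise.
- seat_round (a point): Centre of the empty round outline, on the lower deck's top, 108 mm from the axis: a bead of dark wire 2.5 mm high, 78 mm across inside, 30 degrees clockwise (seen from above) of the front point. Axes are the deck's, z up.
- seat_square (a point): Centre of the square outline, on the lower deck's top, 124 mm from the axis: the same bead 2.5 mm high, 68 mm wide inside, sides parallel to the point's x and y axes; 90 degrees clockwise of the front point, so y runs from the axis outward through it.
- turntable_axis (a point): Centre of the upper deck's top, on the axis. The upper deck, 164 mm across, 14 mm thick, top 142 mm above the lower deck's on a post, has a wire rail up to 166 mm and overhangs the outlines' inner sides: a gripper straight above the round outline would hit it, so the pot must be set down with the tool leaning outward 25 to 40 degrees. The tall tin can be held near its top.
- bowl: White bowl, 125 mm across, 56 mm tall, standing on the upper deck; origin at the centre of its foot. Leave it there.
- drink_can: Drink can, 66 mm across, 168 mm tall; origin at the centre of its foot. Bystander.
- tall_glass: Clear glass, 69 mm across, 144 mm tall; origin at the centre of its foot. Bystander.
- spice_jar: A second, loose spice jar, clear with a mustard-yellow cap, rounded-square, 49 mm across the corners, 96 mm tall; origin at the centre of its foot. Bystander.
- steel_cup: Steel cup, 80 mm across at the rim, 103 mm tall; origin at the centre of its foot. Bystander.
- sugar_jar: Glass jar with a dark lid, 90 mm across, 140 mm tall; origin at the centre of its foot. Bystander. Behind the jar stands a fixed rice cooker (x 0.44 to 0.83, y -0.05 to 0.25 m, 0.25 m high, corners rounded by 0.05 m), left of that a microwave oven (x from 0.58, y 0.24 to 0.75 m, 0.29 m high).

How it is judged:
By the outcome, as a careful person would: the job done as asked, in the order asked, and still so for the second after the job is handed in, with the robot touching nothing.
It also fails if it takes over 59 s, if anything falls off the work surface, if the arm or the gripper's body presses on something with over 40 N, if the wrist force passes 120 N, or if a joint passes its speed limit or range.

## Working session

There is one attempt and no reset: what is moved stays moved. The work goes in short steps, each a Python script; the robot and the scene stay as the last script left them, time stands still between calls to the robot, and variables do not carry over. Pictures are saved under pics/ and viewed, at most 10 in all, crops included, and the job is handed in when it is done.

```bash
mkdir -p pics; ls; python3 - <<'E'
from plant import ctrl
import cv2,numpy as np
for n in("side","top"):
    cv2.imwrite(f"pics/{n}0.png",cv2.cvtColor(ctrl.camera(n),cv2.COLOR_RGB2BGR))
    i=ctrl.camera_info(n);R=cv2.Rodrigues(np.array(i["rvec"],float))[0]
    print(n,np.round(i["K"],1).tolist(),"pos",(-R.T@np.array(i["tvec"]).ravel()).round(3),"fwd",R[2].round(3))
s=ctrl.observe();print(s["time_s"],s["tcp_rot"],s["ft_force"],s["width"])
E
```

```text
pics
side [[459.7, 0.0, 276.1], [0.0, 459.7, 202.0], [0.0, 0.0, 1.0]] pos [0.096 1.145 1.178] fwd [ 0.236 -0.729 -0.643]
top [[442.7, 0.0, 281.1], [0.0, 442.7, 212.8], [0.0, 0.0, 1.0]] pos [-0.221 -0.283  1.69 ] fwd [ 0.419  0.131 -0.898]
0.1 [-0.56514619 -3.09001821  0.00377842] [ 0.19603601 -0.45684133  0.50572057] 0.08568416612806144
```

View pics/side0.png

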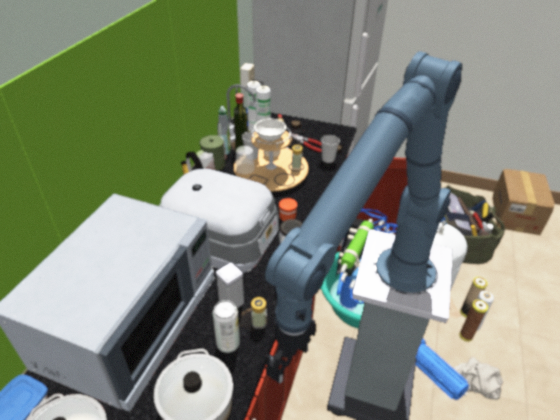

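View pics/top0.png

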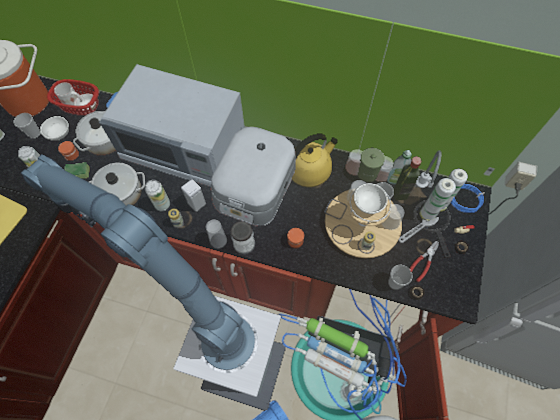

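The top view shows the pot at about (296,238), the tin at (193,195) and the turntable at (363,222), with its jar at (368,241). I'll enlarge those areas next.

```bash
cat > h.py <<'E'
from plant import ctrl
import cv2,numpy as np
from scipy.spatial.transform import Rotation as Ro
def cam(n):
    i=ctrl.camera_info(n);return np.array(i["K"]),cv2.Rodrigues(np.array(i["rvec"],float))[0],np.array(i["tvec"],float).ravel()
def ray(n,uv):
    K,R,t=cam(n);d=R.T@np.linalg.inv(K)@np.array([uv[0],uv[1],1.]);return -R.T@t,d/np.linalg.norm(d)
def onz(n,uv,z):
    c,d=ray(n,uv);return c+d*(z-c[2])/d[2]
def proj(n,p):
    K,R,t=cam(n);q=K@(R@np.asarray(p,float)+t);return q[:2]/q[2]
def snap(n):return cv2.cvtColor(ctrl.camera(n),cv2.COLOR_RGB2BGR)
def crop(im,x,y,w,h,s):return cv2.resize(im[y:y+h,x:x+w],None,fx=s,fy=s,interpolation=cv2.INTER_CUBIC)
E
python3 - <<'E'
from h import *
t=cv2.imread("pics/top0.png");s=cv2.imread("pics/side0.png")
a=crop(t,280,150,133,120,6);cv2.imwrite("pics/a.png",a)
b=np.hstack([crop(t,150,165,65,75,6),crop(s,205,255,65,75,6)]);cv2.imwrite("pics/b.png",b)
cv2.imwrite("pics/c.png",crop(s,220,110,125,100,6))
E
```

```text
(no output)
```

View pics/a.png

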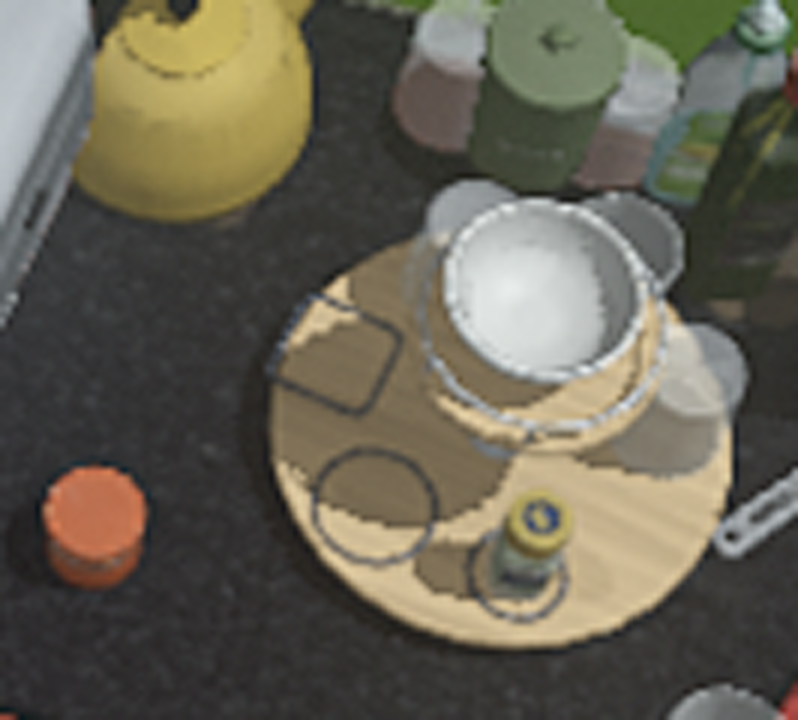

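View pics/b.png

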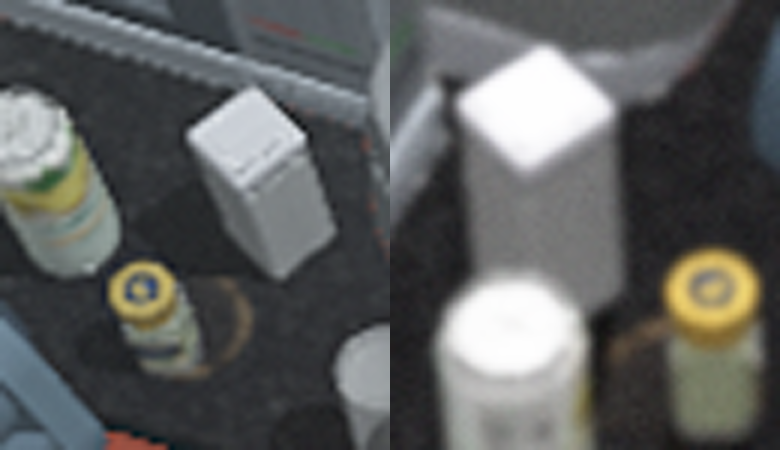

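View pics/c.png

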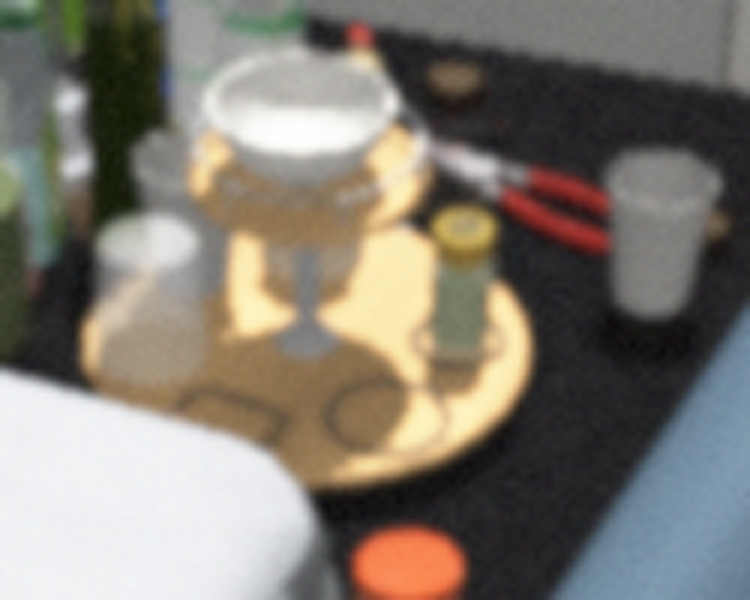

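Top crop: the round outline is centred at about (374,506) and the square's corners are (318,297), (402,348), (357,412) and (268,366). The pot lid centre is (95,511). The tin's lid corners are clear in both views, with the can and the spice jar standing near it.

```bash
python3 - <<'E'
from h import *
from scipy.optimize import least_squares
P=lambda p,o:(np.array(p)+.5)/6-.5+np.array(o)
A=(280,150);B=(150,165);Bs=(205,255);C=(220,110)
w=lambda n,p,o,z:onz(n,P(p,o),z)[:2]
sq=np.array([w("top",p,A,.034) for p in[(318,297),(402,348),(357,412),(268,366)]])
ed=sq-np.roll(sq,1,0)
print("sq",sq.mean(0).round(4),np.degrees(np.arctan2(ed[:,1],ed[:,0])).round(1),np.hypot(*ed.T).round(3))
sqs=np.array([w("side",p,C,.034) for p in[(208,382),(288,420),(268,447),(175,405)]]);print("sq side",sqs.mean(0).round(4))
r=[(313,506),(438,508),(374,447),(374,565),(330,465),(418,465),(330,548),(418,548)]
print("round",np.mean([w("top",p,A,.034) for p in r],0).round(4),"side",w("side",(387,413),C,.034).round(4))
rim=np.array([w("top",p,A,.032) for p in[(270,400),(277,450),(300,520),(733,420),(720,490),(680,560),(600,620),(340,265),(410,240)]])
f=least_squares(lambda x:np.hypot(*(rim-x[:2]).T)-.158,[.7,-.5]);print("axis",f.x.round(4),(f.fun*1e3).round(1))
im=cv2.imread("pics/top0.png")
K=[w("top",p,A,.062) for p in[(45,511),(146,511),(95,466),(95,556)]]
print("pot lid",np.mean(K,0).round(4),np.array(K).round(3).tolist(),"side",w("side",(410,567),C,.062).round(4))
tt=np.array([w("top",p,B,.15) for p in[(188,135),(253,87),(307,138),(240,188)]])
ts=np.array([w("side",p,Bs,.15) for p in[(68,107),(154,45),(226,107),(138,174)]])
for n,t in(("tin top",tt),("tin side",ts)):
    e=t-np.roll(t,1,0);print(n,t.mean(0).round(4),np.degrees(np.arctan2(e[:,1],e[:,0])).round(1),np.hypot(*e.T).round(3))
print("jar loose",w("top",(142,288),B,.096),"can",w("top",(25,130),B,.168),"jar tt",w("top",(540,515),A,.128),"bowl",w("top",(545,290),A,.23))
for n,uv,z in(("glass",(214,225),.144),("sugar",(243,230),.14),("steel",(402,270),.103)):print(n,onz("top",uv,z)[:2].round(3))
E
```

```text
sq [ 0.634  -0.2539] [ -17.9 -108.7  162.1   76.1] [0.066 0.069 0.06  0.07 ]
sq side [ 0.631  -0.2724]
round [ 0.5304 -0.3058] side [ 0.5323 -0.3075]
axis [ 0.6186 -0.373 ] [-0.3 -2.7  0.8  3.  -2.9 -4.5 -1.4  1.4 -6.8]
pot lid [ 0.461  -0.1284] [[0.451, -0.096], [0.471, -0.161], [0.492, -0.119], [0.43, -0.137]] side [ 0.4593 -0.1244]
tin top [0.5011 0.3196] [  60.5  -30.6 -118.1  149.2] [0.055 0.054 0.056 0.056]
tin side [0.5012 0.3298] [ -29.5 -114.8  151.9   65.5] [0.056 0.057 0.056 0.058]
jar loose [0.39842985 0.36454799] can [0.45545647 0.45448719] jar tt [ 0.51215649 -0.40702871] bowl [ 0.6142146  -0.37067164]
glass [0.376 0.174]
sugar [0.389 0.062]
steel [ 0.421 -0.554]
```

```bash
cat >> h.py <<'E'
def pxw(n,mask_pts,z): return np.array([onz(n,p,z)[:2] for p in mask_pts])
def wire(n,im,c,lo,hi,z=.0335,th=14):
    g=cv2.cvtColor(im,cv2.COLOR_BGR2GRAY);S=4
    G=cv2.resize(g,None,fx=S,fy=S,interpolation=cv2.INTER_CUBIC)
    bh=cv2.morphologyEx(G,cv2.MORPH_BLACKHAT,np.ones((17,17)))
    ys,xs=np.nonzero(bh>th);p=np.c_[(xs+.5)/S-.5,(ys+.5)/S-.5]
    u=proj(n,[*c,z]);p=p[np.hypot(*(p-u).T)<30];w=pxw(n,p,z);r=np.hypot(*(w-c).T)
    return w[(r>lo)&(r<hi)]
def toolR(az,lean,close_sign=1):
    o=np.array([np.cos(az),np.sin(az),0]);z=-np.array([0,0,1])*np.cos(lean)-o*np.sin(lean)
    y=np.array([-np.sin(az),np.cos(az),0])*close_sign
    return Ro.from_matrix(np.c_[np.cross(y,z),y,z])
E
python3 - <<'E'
from h import *
from scipy.optimize import least_squares
t=cv2.imread("pics/top0.png");s=cv2.imread("pics/side0.png")
for n,im in(("top",t),("side",s)):
    w=wire(n,im,np.array([.531,-.306]),.028,.05)
    f=least_squares(lambda x:np.hypot(*(w-x[:2]).T)-x[2],[.531,-.306,.04],loss="soft_l1",f_scale=.002);print(n,"round",f.x.round(4),len(w))
    c=np.array([.634,-.256])
    w=wire(n,im,c,.026,.056)
    def e(x):
        d=w-x[:2];a=x[2];l=np.c_[np.cos(a)*d[:,0]+np.sin(a)*d[:,1],-np.sin(a)*d[:,0]+np.cos(a)*d[:,1]]
        return np.abs(l).max(1)-.0352
    f=least_squares(e,[*c,-.15],loss="soft_l1",f_scale=.002);print(n,"square",f.x.round(4),np.degrees(f.x[2]),len(w),np.median(abs(f.fun)))
# orange lid
for n,im in(("top",t),("side",s)):
    h=cv2.cvtColor(im,cv2.COLOR_BGR2HSV);u=proj(n,[.46,-.127,.05])
    m=cv2.inRange(h,(2,120,90),(16,255,255));yy,xx=np.nonzero(m);k=np.hypot(xx-u[0],yy-u[1])<16
    pts=np.c_[xx,yy][k];hull=cv2.convexHull(pts.astype(np.int32))[:,0]
    # pot silhouette: sample both rings of model-free extents
    print(n,"orange centroid",pts.mean(0),"bbox",pts.min(0),pts.max(0),"proj centre@.031",proj(n,[.46,-.127,.031]))
g=cv2.cvtColor(s,cv2.COLOR_BGR2GRAY)
for n,im,th in(("side",s,210),("top",t,None)):
    g=cv2.cvtColor(im,cv2.COLOR_BGR2GRAY);u=proj(n,[.501,.325,.15]).astype(int)
    G=cv2.resize(g[u[1]-14:u[1]+15,u[0]-14:u[0]+15],None,fx=8,fy=8,interpolation=cv2.INTER_CUBIC)
    T=th or 175
    m=(G>T).astype(np.uint8);_,L,st,ce=cv2.connectedComponentsWithStats(m);k=L[116,116]
    ys,xs=np.nonzero(L==k);w=pxw(n,np.c_[(xs+.5)/8-.5+u[0]-14,(ys+.5)/8-.5+u[1]-14],.15)
    r=cv2.minAreaRect((w*1e4).astype(np.float32));print(n,"tin",np.round(np.array(r[0])/1e4,4),np.round(np.array(r[1])/1e4,4),r[2],G[116,116])
    print(np.median(G[80:150,80:150]),)
pos=np.array([.460,-.127,.05])
for az in(142,160,180,200,220):
    for cs in(1,-1):
        R=toolR(np.radians(az),np.radians(32),cs)
        q=ctrl.inverse_kinematics(pos,R.as_rotvec());p=ctrl.inverse_kinematics([.531,-.306,.08],R.as_rotvec())
        print(az,cs,None if q is None else np.round(q,2),None if p is None else np.round(p,2))
E
```

```text
Traceback (most recent call last):
  File "h.py", line 20, in wire
    u=proj(n,[*c,z]);p=p[np.hypot(*(p-u).T)<30];w=pxw(n,p,z);r=np.hypot(*(w-c).T)
                                                  ~~~^^^^^^^
  File "h.py", line 14, in pxw
    def pxw(n,mask_pts,z): return np.array([onz(n,p,z)[:2] for p in mask_pts])
                                            ~~~^^^^^^^
  File "h.py", line 9, in onz
    c,d=ray(n,uv);return c+d*(z-c[2])/d[2]
        ~~~^^^^^^
  File "h.py", line 7, in ray
    K,R,t=cam(n);d=R.T@np.linalg.inv(K)@np.array([uv[0],uv[1],1.]);return -R.T@t,d/np.linalg.norm(d)
          ~~~^^^
  File "h.py", line 5, in cam
    i=ctrl.camera_info(n);return np.array(i["K"]),cv2.Rodrigues(np.array(i["rvec"],float))[0],np.array(i["tvec"],float).ravel()
ValueError: time passes only in moves, steps and waits
```

```bash
sed -i 's/^def cam(n):/import functools\n@functools.lru_cache\ndef cam(n):/' h.py
cat > m.py <<'E'
from h import *
from scipy.optimize import least_squares
t=cv2.imread("pics/top0.png");s=cv2.imread("pics/side0.png")
for n,im in(("top",t),("side",s)):
    w=wire(n,im,np.array([.531,-.306]),.028,.05)
    f=least_squares(lambda x:np.hypot(*(w-x[:2]).T)-x[2],[.531,-.306,.04],loss="soft_l1",f_scale=.002);print(n,"round",f.x.round(4),len(w))
    c=np.array([.634,-.256])
    w=wire(n,im,c,.026,.056)
    def e(x):
        d=w-x[:2];a=x[2];l=np.c_[np.cos(a)*d[:,0]+np.sin(a)*d[:,1],-np.sin(a)*d[:,0]+np.cos(a)*d[:,1]]
        return np.abs(l).max(1)-.0352
    f=least_squares(e,[*c,-.15],loss="soft_l1",f_scale=.002);print(n,"square",f.x.round(4),np.degrees(f.x[2]),len(w),np.median(abs(f.fun)))
for n,im in(("top",t),("side",s)):
    h=cv2.cvtColor(im,cv2.COLOR_BGR2HSV);u=proj(n,[.46,-.127,.05])
    m=cv2.inRange(h,(2,120,90),(16,255,255));yy,xx=np.nonzero(m);k=np.hypot(xx-u[0],yy-u[1])<16
    pts=np.c_[xx,yy][k]
    print(n,"orange centroid",pts.mean(0),"bbox",pts.min(0),pts.max(0),"proj centre@.031",proj(n,[.46,-.127,.031]))
for n,im,T in(("side",s,210),("top",t,175)):
    g=cv2.cvtColor(im,cv2.COLOR_BGR2GRAY);u=proj(n,[.501,.325,.15]).astype(int)
    G=cv2.resize(g[u[1]-14:u[1]+15,u[0]-14:u[0]+15],None,fx=8,fy=8,interpolation=cv2.INTER_CUBIC)
    m=(G>T).astype(np.uint8);_,L,st,ce=cv2.connectedComponentsWithStats(m);k=L[116,116]
    ys,xs=np.nonzero(L==k);w=pxw(n,np.c_[(xs+.5)/8-.5+u[0]-14,(ys+.5)/8-.5+u[1]-14],.15)
    r=cv2.minAreaRect((w*1e4).astype(np.float32));print(n,"tin",np.round(np.array(r[0])/1e4,4),np.round(np.array(r[1])/1e4,4),r[2],G[116,116])
pos=np.array([.460,-.127,.05])
for az in(142,160,180,200,220):
    for cs in(1,-1):
        R=toolR(np.radians(az),np.radians(32),cs)
        try:
            q=ctrl.inverse_kinematics(pos,R.as_rotvec());p=ctrl.inverse_kinematics([.531,-.306,.08],R.as_rotvec())
            print(az,cs,None if q is None else np.round(q,2),None if p is None else np.round(p,2))
        except Exception as ex: print(az,cs,ex)
E
python3 m.py
```

```text
top round [ 0.5305 -0.3054  0.041 ] 2027
top square [ 0.6351 -0.2528 -0.1986] -11.379756868882497 1595 0.0026933462342123224
side round [ 0.5309 -0.3042  0.0406] 942
side square [ 0.636  -0.2527 -0.1898] -10.87397471107137 681 0.002635337128855636
top orange centroid [295.51764706 236.69411765] bbox [287 228] [303 247] proj centre@.031 [294.87595329 237.86099785]
side orange centroid [287.36873156 207.76696165] bbox [278 197] [297 220] proj centre@.031 [287.71888791 209.84039942]
side tin [0.5024 0.3286] [0.0574 0.058 ] 60.631229400634766 254
top tin [0.5015 0.3199] [0.0578 0.0551] 60.428707122802734 208
142 1 [ 0.51  0.19 -0.61  2.47  1.44  0.47  2.67] [-0.46  0.39  0.94  2.27 -1.05  0.17 -0.88]
142 -1 [-0.13  0.14  0.04  2.5   1.39  0.37 -0.47] [0.12 0.26 0.27 2.25 0.69 0.14 0.61]
160 1 None [-0.13  0.32  0.7   2.26 -1.34  0.28 -0.19]
160 -1 None [ 0.66  0.26 -0.17  2.23 -0.36  0.11  2.07]
180 1 None [ 0.01  0.37  0.7   2.19 -1.33  0.57  0.19]
180 -1 None [ 1.35  0.43 -0.8   2.14 -0.13  0.25  2.35]
200 1 [ 0.01  0.2   0.48  2.45 -1.4   0.49  0.52] [-0.05  0.56  0.93  2.08 -1.34  0.96  0.5 ]
200 -1 [-0.59  0.42  1.16  2.47 -1.56  0.78 -2.54] [-0.2   0.73  1.15  2.09 -1.47  1.14 -2.59]
220 1 [-0.09  0.34  0.7   2.34 -1.24  0.8   0.72] [ 0.03  0.68  0.92  1.94 -1.24  1.21  0.73]
220 -1 [-0.45  0.59  1.16  2.35 -1.43  1.08 -2.31] [-0.1   0.85  1.15  1.94 -1.39  1.38 -2.35]
```

Both cameras agree on the seats: round at (.5306,-.305), square at (.6355,-.2528), square sides at -11°. Next is picking the pot.

```bash
cat > pick.py <<'E'
from h import *
pot=np.array([.460,-.127,.048]);L=np.radians(30)
R=toolR(np.radians(220),L);z=R.as_matrix()[:,2];g=pot+.027*z
ctrl.servo_line([.28,.50,.42],rate=.3)
ctrl.move_ptp(g-.22*z+[0,0,.10],R.as_rotvec());s=ctrl.observe();print(s["time_s"],np.round(s["q"],2))
ctrl.servo_line(g-.10*z,rate=.25)
ctrl.servo_line(g,rate=.1,contact_N=6)
s=ctrl.observe();print(s["time_s"],s["position"]-g,s["ft_force"])
im=np.hstack([crop(snap("side"),240,160,100,110,4),crop(snap("top"),245,180,100,110,4)]);cv2.imwrite("pics/d.png",im)
E
python3 pick.py
```

```text
3.5917 [ 0.85 -0.17 -0.08  2.09 -0.57  1.23  0.1 ]
5.7417 [ 0.00022966 -0.00060278  0.00040173] [-0.42518085 -0.21604916  0.77772534]
```

View pics/d.png

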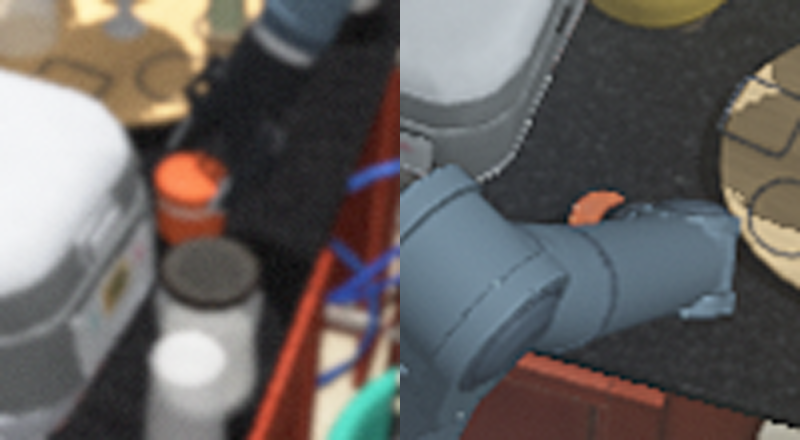

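The gripper straddles the pot, with its lid at about (190,175) in the side crop, and it clears the cooker and the jar. I'll close, lift and check.

```bash
python3 - <<'E'
from h import *
ctrl.grip(.05,30)
s=ctrl.observe();print(s["time_s"],s["width"],s["grip_force"],s["position"])
p=s["position"]
ctrl.servo_line(p+np.array([-.03,-.05,.20]),rate=.2)
s=ctrl.observe();print(s["width"],s["position"],np.round(s["q"],2))
rd=np.array([-.754,.657,0])
for az in(128,139,150):
  for l in(27,31,35):
    for cs in(1,-1):
      R=toolR(np.radians(az),np.radians(l),cs);z=R.as_matrix()[:,2];g=np.array([.5306,-.305,.080])+.027*z
      q=[ctrl.inverse_kinematics(x,R.as_rotvec()) for x in(g,g-.12*z)]
      print(az,l,cs,[None if k is None else np.round(k,2).tolist() for k in q])
E
```

```text
6.175 0.06374617261926635 32.06142671406269 [ 0.47080949 -0.11894297  0.02529765]
0.06377317638427667 [ 0.43980751 -0.16783715  0.22368069] [ 0.76 -0.03 -0.12  2.16 -0.63  0.98  0.11]
128 27 1 [[-0.28, 0.43, 0.69, 2.16, -0.04, 0.25, -2.13], [1.19, 0.18, -0.98, 2.14, 0.77, 0.66, -2.8]]
128 27 -1 [[0.27, 0.35, 0.06, 2.13, 0.74, 0.35, 0.32], [0.52, 0.09, -0.27, 2.16, 0.58, 0.58, 0.47]]
128 31 1 [[-0.57, 0.59, 1.03, 2.21, -0.92, 0.23, -1.35], [-1.12, 0.26, 1.48, 2.27, 0.09, 0.39, -2.26]]
128 31 -1 [[0.15, 0.35, 0.17, 2.18, 0.98, 0.29, 0.05], [0.5, 0.08, -0.29, 2.22, 0.75, 0.54, 0.28]]
128 35 1 [[-0.68, 0.69, 1.13, 2.25, -1.41, 0.23, -0.94], [-1.2, 0.23, 1.51, 2.33, 0.41, 0.33, -2.59]]
128 35 -1 [[-0.02, 0.36, 0.33, 2.22, 1.28, 0.25, -0.29], [0.49, 0.07, -0.32, 2.28, 0.95, 0.52, 0.06]]
139 27 1 [[-0.1, 0.37, 0.54, 2.17, -0.16, 0.2, -1.78], [0.96, 0.09, -0.64, 2.18, 0.49, 0.49, -2.34]]
139 27 -1 [[0.33, 0.33, 0.05, 2.16, 0.59, 0.25, 0.68], [0.59, 0.06, -0.26, 2.2, 0.42, 0.48, 0.85]]
139 31 1 [[-0.28, 0.41, 0.73, 2.23, -0.73, 0.11, -1.25], [1.38, 0.12, -1.09, 2.23, 0.76, 0.45, -2.59]]
139 3
[... 191 characters left out ...]
]
139 35 -1 [[0.51, 0.33, -0.17, 2.23, 1.6, 0.26, -0.31], [0.6, 0.02, -0.32, 2.32, 0.84, 0.34, 0.4]]
150 27 1 [[0.21, 0.33, 0.25, 2.17, -0.21, 0.18, -1.47], [0.81, 0.06, -0.4, 2.2, 0.17, 0.42, -1.81]]
150 27 -1 [[0.5, 0.33, -0.08, 2.16, 0.34, 0.2, 1.16], [0.65, 0.05, -0.24, 2.21, 0.14, 0.42, 1.35]]
150 31 1 [[0.17, 0.33, 0.29, 2.22, -0.51, 0.08, -1.18], [0.97, 0.04, -0.56, 2.26, 0.24, 0.32, -1.88]]
150 31 -1 [[0.38, 0.32, 0.05, 2.21, 0.44, 0.08, 1.04], [0.65, 0.02, -0.24, 2.28, 0.2, 0.31, 1.29]]
150 35 1 [[0.58, 0.33, -0.17, 2.24, 1.91, 0.11, 2.75], [1.09, 0.02, -0.68, 2.32, 0.38, 0.21, -2.02]]
150 35 -1 [[1.17, 0.45, -0.82, 2.22, 1.7, 0.33, -0.04], [0.66, 0.0, -0.26, 2.34, 0.34, 0.2, 1.14]]
```

```bash
cat > place.py <<'E'
from h import *
import sys
seat=np.array([.5306,-.305,0])
best=None
for az in(128,132,136):
    a=np.radians(az);R=toolR(a,np.radians(30));z=R.as_matrix()[:,2];o=np.array([np.cos(a),np.sin(a),0])
    g=seat-.0135*o+[0,0,.0253+.032]
    try:
        s=ctrl.observe();print(az,s["position"])
        ctrl.move_ptp(g-.14*z+[0,0,.03],R.as_rotvec());break
    except ctrl.PlanningError as e: print(az,e)
s=ctrl.observe();print(s["time_s"],np.round(s["q"],2),s["position"],s["width"])
im=np.hstack([crop(snap("side"),220,110,100,110,4),crop(snap("top"),285,160,100,110,4)]);cv2.imwrite("pics/e.png",im)
np.savez("g.npz",g=g,z=z,R=R.as_rotvec())
E
python3 place.py
```

```text
128 [ 0.43980751 -0.16783715  0.22368069]
9.8 [ 1.65  0.11 -1.45  2.15  0.72  0.68 -2.76] [ 0.49545144 -0.26057356  0.20826502] 0.06326320366162165
```

View pics/e.png

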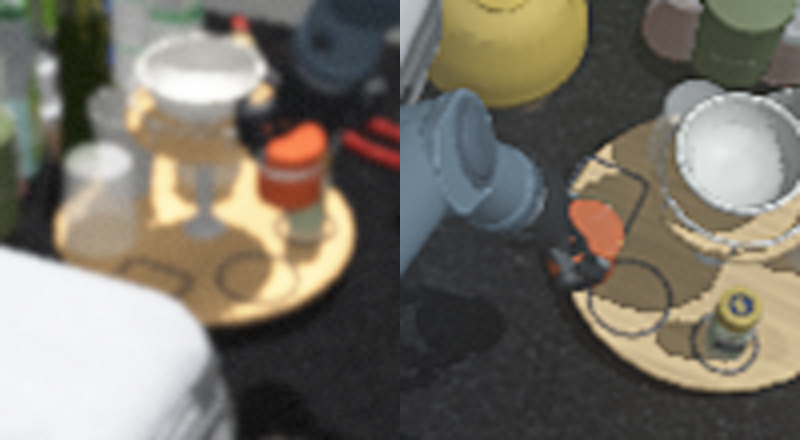

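The side view shows the pot hanging upright over the deck at (293,165), with the round outline below it at (258,275). The top view shows no contact with the deck, jar or bowl, so I'll lower it.

```bash
python3 - <<'E'
from h import *
d=np.load("g.npz");g,z=d["g"],d["z"]
s=ctrl.observe();print(s["ft_force"])
ctrl.servo_line(g+[0,0,.015],rate=.12)
s=ctrl.observe();print(s["time_s"],np.round(s["q"],2),s["position"]-g,s["ft_force"],s["width"])
im=snap("side");tp=snap("top")
for n,i in(("side",im),("top",tp)):
    m=cv2.inRange(cv2.cvtColor(i,cv2.COLOR_BGR2HSV),(2,120,90),(16,255,255));yy,xx=np.nonzero(m);u=proj(n,[.5306,-.305,.032+.015+.031]);k=np.hypot(xx-u[0],yy-u[1])<20
    p=np.c_[xx,yy][k];print(n,p.mean(0),p.min(0),p.max(0),"pred",u)
cv2.imwrite("pics/f.png",np.hstack([crop(im,240,130,70,90,5.7),crop(tp,310,180,70,90,5.7)]))
E
```

```text
[-0.4187205   0.13342772 -1.85448949]
12.5083 [ 0.04  0.32  0.29  2.17  0.73  0.3  -2.84] [ 1.03351115e-04 -5.79743328e-05  1.52658419e-02] [-0.21983569  0.70801755 -1.24213072] 0.06319042825619962
side [285.14341085 171.49224806] [276 161] [293 181] pred [284.54643319 170.18063839]
top [346.5826087 226.3826087] [335 220] [352 236] pred [343.10248801 229.46739414]
```

View pics/f.png

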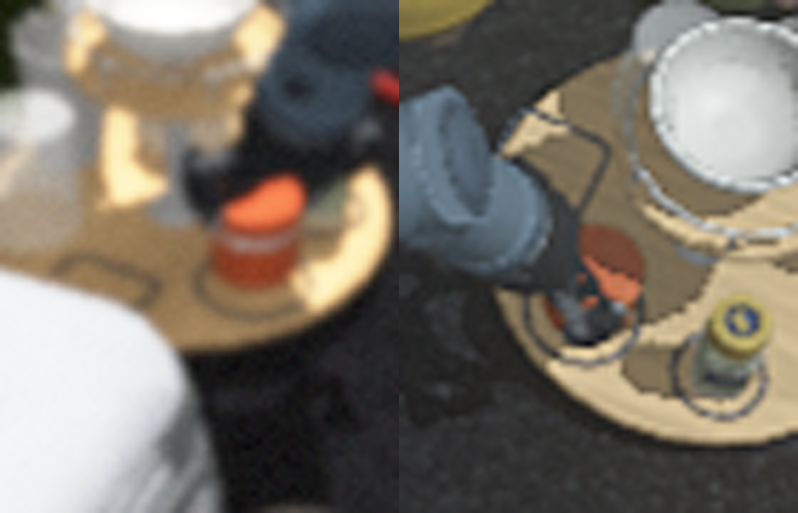

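The pot is upright just above the round outline and matches the prediction: side (284.5,171), top right edge 352. I'll lower it and release.

```bash
python3 - <<'E'
from h import *
d=np.load("g.npz");g,z=d["g"],d["z"]
c=ctrl.servo_line(g+[0,0,-.002],rate=.03,contact_N=2.0)
s=ctrl.observe();print(s["time_s"],c,(s["position"]-g)*1e3,s["ft_force"],np.round(s["q"],2))
ctrl.grip(.080)
s=ctrl.observe();print(s["time_s"],s["width"],s["ft_force"],s["position"])
p=np.array(s["position"]);ctrl.servo_line(p-.10*z,rate=.12)
ctrl.servo_line(p-.15*z+[-.03,.02,.13],rate=.25)
s=ctrl.observe();print(s["time_s"],np.round(s["q"],2))
im=snap("side");tp=snap("top");cv2.imwrite("pics/g_side.png",im);cv2.imwrite("pics/g_top.png",tp)
from scipy.optimize import least_squares
for n,i in(("side",im),("top",tp)):
    m=cv2.inRange(cv2.cvtColor(i,cv2.COLOR_BGR2HSV),(2,120,70),(16,255,255));yy,xx=np.nonzero(m);u=proj(n,[.5306,-.305,.063]);k=np.hypot(xx-u[0],yy-u[1])<20
    p=np.c_[xx,yy][k];print(n,p.mean(0),p.min(0),p.max(0),"pred",u)
    c=np.array([.6355,-.2528]);w=wire(n,i,c,.026,.056)
    def e(x):
        d=w-x[:2];a=x[2];l=np.c_[np.cos(a)*d[:,0]+np.sin(a)*d[:,1],-np.sin(a)*d[:,0]+np.cos(a)*d[:,1]]
        return np.abs(l).max(1)-.0352
    f=least_squares(e,[*c,-.19],loss="soft_l1",f_scale=.002);print(n,"square",f.x.round(4),np.degrees(f.x[2]),len(w))
cv2.imwrite("pics/h.png",np.hstack([crop(im,240,130,70,90,5.7),crop(tp,310,180,70,90,5.7)]))
E
```

```text
13.1083 True [0.39081178 0.41063132 0.05905424] [0.34556993 0.32274588 2.38058196] [-0.03  0.36  0.38  2.18  0.71  0.25 -2.84]
13.425 0.08008464904619096 [-0.27061152 -0.14384837 -0.52757859] [ 0.53697606 -0.3150445   0.05594441]
15.2917 [-0.11 -0.25  0.23  2.14  0.53  0.93 -2.61]
side [284.46 173.18] [276 163] [293 184] pred [284.45830306 173.16106757]
side square [ 0.6363 -0.2523 -0.1838] -10.531068188207486 694
top [343.04819277 230.17269076] [335 221] [351 240] pred [342.64906872 230.98473018]
top square [ 0.6359 -0.2528 -0.2362] -13.531793212821372 1708
```

View pics/h.png

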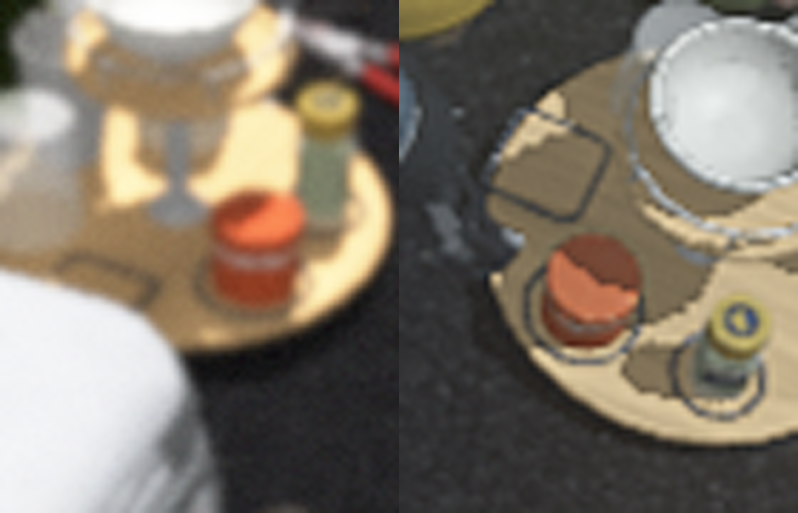

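The pot stands inside its ring, upright at (257,245) in the side half, and the deck hasn't turned. Now the tin: check the kinematics for both half-turns, then pick.

```bash
cat > tin.py <<'E'
from h import *
tin=np.array([.502,.3245,0]);sq=np.array([.6358,-.2527,0]);PA=-29.5
p=ctrl.observe()["position"];ctrl.servo_line([.40,-.15,.42],rate=.3)
opt=[]
for cs in(1,-1):
    for pa in(-101.2,78.8):
        R1=toolR(np.radians(PA),0,cs);R2=toolR(np.radians(pa),0,cs)
        q=[ctrl.inverse_kinematics(x,r.as_rotvec()) for x,r in((tin+[0,0,.112],R1),(tin+[0,0,.4],R1),(sq+[0,0,.42],R2),(sq+[0,0,.144],R2))]
        print(cs,pa,[None if k is None else np.round(k,2).tolist() for k in q])
E
python3 tin.py
```

```text
Traceback (most recent call last):
  File "tin.py", line 3, in <module>
    p=ctrl.observe()["position"];ctrl.servo_line([.40,-.15,.42],rate=.3)
                                 ~~~~~~~~~~~~~~~^^^^^^^^^^^^^^^^^^^^^^^^
plant.PlanningError: the arm cannot follow that straight line within its joint ranges
```

```bash
sed -i 's/^p=ctrl.*$/print(ctrl.observe()["position"])/' tin.py; python3 tin.py
```

```text
[ 0.45959152 -0.23611525  0.31320934]
1 -101.2 [[0.26, 0.77, -1.25, 1.77, 0.79, 1.2, -0.16], [0.27, 0.42, -1.24, 1.42, 0.4, 1.58, 0.12], [-0.33, 0.52, 1.06, 1.23, -0.45, 1.63, 0.44], [-0.19, 0.6, 0.72, 1.59, -0.43, 1.11, 0.43]]
1 78.8 [[0.26, 0.77, -1.25, 1.77, 0.79, 1.2, -0.16], [0.27, 0.42, -1.24, 1.42, 0.4, 1.58, 0.12], [-0.27, 0.48, 0.92, 1.23, -0.38, 1.61, -2.76], [0.01, 0.53, 0.43, 1.58, -0.24, 1.08, -2.84]]
-1 -101.2 [[-0.46, 0.4, -0.23, 1.8, 0.11, 0.95, -2.81], [-0.48, 0.2, -0.19, 1.45, 0.04, 1.5, -2.76], [-0.27, 0.48, 0.92, 1.23, -0.38, 1.61, -2.76], [0.01, 0.53, 0.43, 1.58, -0.24, 1.08, -2.84]]
-1 78.8 [[-0.46, 0.4, -0.23, 1.8, 0.11, 0.95, -2.81], [-0.48, 0.2, -0.19, 1.45, 0.04, 1.5, -2.76], [-0.33, 0.52, 1.06, 1.23, -0.45, 1.63, 0.44], [-0.19, 0.6, 0.72, 1.59, -0.43, 1.11, 0.43]]
```

```bash
python3 - <<'E'
from h import *
tin=np.array([.502,.3245,0]);R1=toolR(np.radians(-29.5),0,1).as_rotvec()
Rm=toolR(np.radians(-60),0,1).as_rotvec()
ctrl.move_ptp([.42,.0,.45],Rm);s=ctrl.observe();print(s["time_s"],np.round(s["q"],2))
ctrl.move_ptp(tin+[0,0,.36],R1);s=ctrl.observe();print(s["time_s"],np.round(s["q"],2))
ctrl.grip(.085)
ctrl.servo_line(tin+[0,0,.20],rate=.25)
print(ctrl.servo_line(tin+[0,0,.112],rate=.1,contact_N=5))
s=ctrl.observe();print(s["time_s"],s["position"]-tin,s["ft_force"])
ctrl.grip(.045,40);s=ctrl.observe();print(s["time_s"],s["width"],s["grip_force"],s["ft_force"],s["position"])
E
```

```text
17.8667 [-0.62 -0.23  0.42  1.75  0.09  1.61  0.32]
19.175 [-0.84  0.19  0.23  1.54 -0.04  1.42  0.45]
False
21.225 [0.00072138 0.00046833 0.11285675] [ 0.41813808 -0.05717302 -0.04927803]
21.5917 0.05685831735166448 44.83642101287842 [0.95931608 1.11066657 3.38852682] [0.50301675 0.3253119  0.11317511]
```

```bash
cat > carry.py <<'E'
from h import *
sq=np.array([.6358,-.2527,0]);R2=toolR(np.radians(-101.3),0,1).as_rotvec()
p=ctrl.observe()["position"];ctrl.servo_line([p[0]-.01,p[1],.45],rate=.25)
s=ctrl.observe();print(s["time_s"],s["width"],s["ft_force"])
ctrl.move_ptp(sq+[0,0,.45],R2);s=ctrl.observe();print(s["time_s"],s["width"],np.round(s["q"],2))
ctrl.servo_line(sq+[0,0,.1132+.032+.03],rate=.15)
ctrl.wait(.2);s=ctrl.observe();print(s["time_s"],s["width"],s["position"],s["ft_force"])
im=snap("side");tp=snap("top");cv2.imwrite("pics/i_side.png",im);cv2.imwrite("pics/i_top.png",tp)
a=np.radians(-11.3);ex=np.array([np.cos(a),np.sin(a),0]);ey=np.array([-np.sin(a),np.cos(a),0])
out=[]
for n,i,o in(("side",im,(225,125)),("top",tp,(300,150))):
    c=crop(i,*o,70,90,5.7)
    for zz,col,h in((.062,(0,0,255),.029),(.0335,(0,255,0),.034)):
        q=np.array([(proj(n,sq+[0,0,zz]+h*(sx*ex+sy*ey))-o+.5)*5.7-.5 for sx,sy in((1,1),(1,-1),(-1,-1),(-1,1))])
        for v in q: cv2.circle(c,tuple(int(k) for k in v),2,col,-1)
    out.append(c)
cv2.imwrite("pics/j.png",np.hstack(out))
E
python3 carry.py
```

```text
23.0917 0.05678159892601946 [-0.56819372 -0.17581426 -3.88419217]
25.225 0.05690396327671389 [-0.26  0.48  0.93  1.16 -0.38  1.67  0.38]
27.4083 0.056642872592223864 [ 0.63608228 -0.25286891  0.17576964] [-0.21725569 -0.27891372 -3.60821092]
```

View pics/j.png

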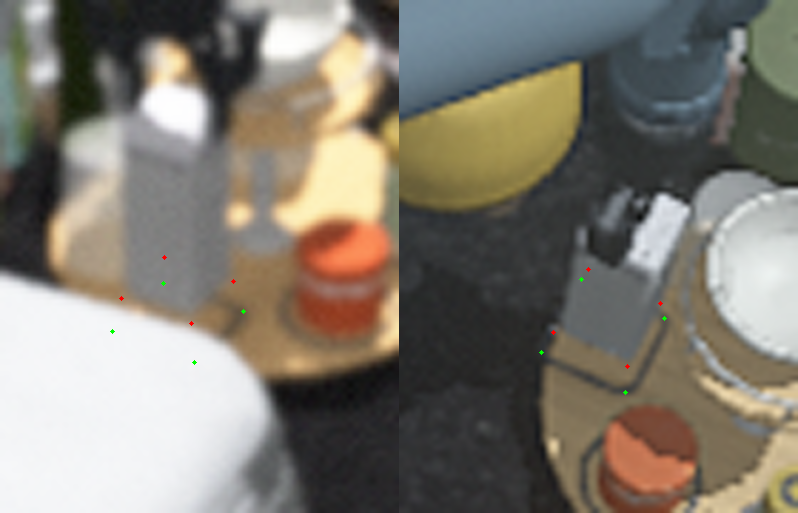

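The tin hangs upright over the square. The wire corners match my predicted points, and the tin's foot is centred on its prediction (top: near edge (560,328) to (622,360)). Lowering, releasing and retreating.

```bash
cat > set.py <<'E'
from h import *
from scipy.optimize import least_squares
sq=np.array([.6358,-.2527,0]);g=sq+[0,0,.1132+.032]
ctrl.servo_line(g+[0,0,.008],rate=.08)
c=ctrl.servo_line(g-[0,0,.004],rate=.02,contact_N=2.5)
s=ctrl.observe();print(s["time_s"],c,(s["position"]-g)*1e3,s["ft_force"])
ctrl.grip(.074);s=ctrl.observe();print(s["time_s"],s["width"],s["ft_force"])
p=np.array(s["position"]);ctrl.servo_line(p+[0,0,.06],rate=.08);ctrl.servo_line(p+[0,0,.28],rate=.25)
ctrl.move_ptp([.45,.0,.45],toolR(np.radians(-60),0,1).as_rotvec())
s=ctrl.observe();print(s["time_s"])
tp=snap("top");im=snap("side");cv2.imwrite("pics/k_top.png",tp);cv2.imwrite("pics/k_side.png",im)
a=np.radians(-11.3);ex=np.array([np.cos(a),np.sin(a),0]);ey=np.array([-np.sin(a),np.cos(a),0])
for n,i in(("side",im),("top",tp)):
    m=cv2.inRange(cv2.cvtColor(i,cv2.COLOR_BGR2HSV),(2,120,70),(16,255,255));yy,xx=np.nonzero(m);u=proj(n,[.5306,-.305,.063]);k=np.hypot(xx-u[0],yy-u[1])<20
    print(n,"pot",np.c_[xx,yy][k].mean(0))
    G=cv2.cvtColor(i,cv2.COLOR_BGR2GRAY);u=proj(n,sq+[0,0,.182]).astype(int)
    Z=cv2.resize(G[u[1]-14:u[1]+15,u[0]-14:u[0]+15],None,fx=8,fy=8,interpolation=cv2.INTER_CUBIC)
    for T in(150,180,210):
        _,L=cv2.connectedComponents((Z>T).astype(np.uint8));k=L[116,116]
        if not k: continue
        ys,xs=np.nonzero(L==k);w=pxw(n,np.c_[(xs+.5)/8-.5+u[0]-14,(ys+.5)/8-.5+u[1]-14],.182)
        r=cv2.minAreaRect((w*1e4).astype(np.float32));print(n,T,"tin lid",np.round(np.array(r[0])/1e4,4),np.round(np.array(r[1])/1e4,4),r[2])
E
python3 set.py
```

```text
28.4 True [ 0.39485517 -0.11039186 -0.06575165] [ 1.07066063 -0.55900278  5.18361704]
28.7167 0.07384164241775892 [ 0.78697748 -0.20306867  0.28222454]
31.8333
side pot [284.2662116  173.08532423]
side 150 tin lid [ 0.6317 -0.2291] [0.1042 0.1347] 21.876188278198242
side 180 tin lid [ 0.6361 -0.2283] [0.0955 0.1204] 21.876203536987305
side 210 tin lid [ 0.6452 -0.2472] [0.0682 0.0842] 82.2630386352539
top pot [343.06882591 230.3562753 ]
top 150 tin lid [ 0.6317 -0.256 ] [0.0589 0.0584] 78.18231964111328
top 180 tin lid [ 0.6324 -0.2563] [0.056  0.0551] 78.12509155273438
top 210 tin lid [ 0.6331 -0.2567] [0.0525 0.0516] 78.18617248535156
```

```bash
python3 - <<'E'
from h import *
a=np.radians(-11.3);ex=np.array([np.cos(a),np.sin(a),0]);ey=np.array([-np.sin(a),np.cos(a),0]);sq=np.array([.6358,-.2527,.0325])
def prof(n,f,base,ax,ot,us,vs):
    im=cv2.imread(f);hs=cv2.cvtColor(im,cv2.COLOR_BGR2HSV)
    for u in us:
        P=np.array([proj(n,base+ax*u+ot*v) for v in vs]).astype(np.float32)[None]
        b=cv2.remap(im,P[...,0],P[...,1],cv2.INTER_LINEAR)[0].astype(float);m=b.mean(0)
        yield int(u*1e3),m.mean().round().astype(int),int(m[2]-m[0])
for nm,n,ax,ot,rng in(("-x face","top",-ex,ey,(-.022,.022)),("+y face R","side",ey,ex,(.005,.025)),("-x face","side",-ex,ey,(0,.025)),("-x face","side",ex,ey,(-.02,.02))):
    for f in("g","k"):
        print(nm,n,f,[tuple(map(int,t)) for t in prof(n,f"pics/{f}_{n}.png",sq,ax,ot,np.arange(.02,.052,.002),np.linspace(*rng,9))])
E
```

```text
-x face top g [(20, 107, 38), (22, 107, 38), (23, 106, 39), (25, 105, 38), (27, 103, 38), (29, 96, 34), (31, 86, 25), (33, 77, 15), (35, 72, 10), (37, 77, 15), (39, 86, 24), (41, 94, 31), (43, 99, 36), (45, 102, 37), (47, 102, 37), (49, 103, 37)]
-x face top k [(20, 102, -5), (22, 103, -3), (23, 103, 4), (25, 104, 15), (27, 103, 26), (29, 99, 31), (31, 91, 27), (33, 81, 17), (35, 75, 10), (37, 77, 14), (39, 86, 22), (41, 95, 31), (43, 100, 36), (45, 103, 38), (47, 104, 37), (49, 104, 37)]
+y face R side g [(20, 242, -3), (22, 243, -3), (23, 243, -3), (25, 243, -3), (27, 243, -3), (29, 243, -3), (31, 244, -3), (33, 244, -2), (35, 244, -2), (37, 244, -3), (39, 244, -3), (41, 244, -3), (43, 244, -3), (45, 244, -3), (47, 244, -3), (49, 244, -3)]
+y face R side k [(20, 244, -3), (22, 244, -3), (23, 245, -2), (25, 245, -3), (27, 245, -2), (29, 245, -2), (31, 245, -2), (33, 245, -2), (35, 245, -2), (37, 246, -2), (39, 246, -2), (41, 246, -3), (43, 246, -2), (45, 246, -2), (47, 246, -2), (49, 246, -2)]
-x face side g [(20, 225, 2), (22, 224, 2), (23, 223, 2), (25, 223, 2), (27, 221, 2), (29,
[... 202 characters left out ...]
 225, -1), (25, 224, 0), (27, 223, 0), (29, 221, 0), (31, 219, 0), (33, 217, 1), (35, 216, 1), (37, 215, 2), (39, 214, 3), (41, 212, 5), (43, 211, 7), (45, 208, 10), (47, 204, 13), (49, 200, 15)]
-x face side g [(20, 172, 33), (22, 172, 33), (23, 173, 34), (25, 172, 35), (27, 172, 35), (29, 171, 35), (31, 170, 35), (33, 169, 34), (35, 168, 32), (37, 168, 32), (39, 168, 32), (41, 168, 33), (43, 168, 35), (45, 168, 37), (47, 168, 38), (49, 167, 38)]
-x face side k [(20, 179, -2), (22, 178, -3), (23, 178, -2), (25, 177, -2), (27, 177, -2), (29, 176, -2), (31, 175, -1), (33, 174, 0), (35, 173, 0), (37, 173, 0), (39, 173, 1), (41, 172, 3), (43, 171, 6), (45, 170, 9), (47, 170, 13), (49, 169, 17)]
```

```bash
python3 - <<'E'
from h import *
def edge(f,n,c,ang,sgn,z0,z1,chan):
    a=np.radians(ang);ex=np.array([np.cos(a),np.sin(a),0]);ey=np.array([-np.sin(a),np.cos(a),0])
    im=cv2.GaussianBlur(cv2.imread(f),(0,0),.7).astype(np.float32);U=np.arange(.012,.05,.0005);Z=np.arange(z0,z1,.006);r=[]
    for z in Z:
        P=np.array([proj(n,np.array([*c,z])+sgn[0]*ex*u+sgn[1]*.029*ey) for u in U]).astype(np.float32)[None]
        b=cv2.remap(im,P[...,0],P[...,1],cv2.INTER_CUBIC)[0]
        v={"s":b[:,2]-b[:,0],"g":b.mean(1)}[chan]
        r.append(U[np.argmax(abs(np.gradient(v)))]*1e3)
    k=np.polyfit(Z*1e3,r,1);print(f,sgn,chan,np.round(r,1).tolist(),"slope deg %.1f"%np.degrees(k[0]))
S=(.6358,-.2527)
for ch in"sg":
    edge("pics/k_side.png","side",S,-11.3,(-1,-1),.07,.18,ch)
    edge("pics/k_side.png","side",S,-11.3,(1,1),.07,.18,ch)
    edge("pics/side0.png","side",(.502,.3245),-29.3,(-1,-1),.07,.148,ch)
    edge("pics/side0.png","side",(.502,.3245),-29.3,(1,1),.07,.148,ch)
E
```

```text
pics/k_side.png (-1, -1) s [26.0, 26.5, 26.0, 26.0, 50.0, 50.0, 22.0, 21.5, 21.5, 22.0, 26.0, 26.5, 26.5, 26.5, 44.5, 26.5, 26.5, 31.0, 44.5] slope deg 1.9
pics/k_side.png (1, 1) s [23.5, 23.5, 23.0, 22.5, 22.5, 22.5, 27.0, 26.5, 27.0, 22.0, 21.5, 21.0, 26.0, 25.5, 25.0, 25.0, 24.5, 24.5, 24.5] slope deg 0.8
pics/side0.png (-1, -1) s [21.5, 38.0, 41.0, 29.5, 13.0, 24.0, 13.0, 40.0, 43.5, 15.5, 14.0, 44.5, 24.5] slope deg -1.2
pics/side0.png (1, 1) s [21.5, 48.5, 28.0, 50.0, 45.5, 43.0, 47.5, 47.5, 45.5, 45.5, 49.0, 43.5, 43.5] slope deg 9.5
pics/k_side.png (-1, -1) g [29.0, 29.5, 31.5, 21.0, 26.5, 40.5, 22.0, 21.5, 22.0, 26.5, 26.0, 29.0, 12.0, 12.5, 12.5, 18.0, 22.0, 26.5, 26.5] slope deg -5.4
pics/k_side.png (1, 1) g [44.0, 31.5, 28.0, 27.5, 27.0, 27.5, 27.0, 26.5, 50.0, 50.0, 45.5, 25.5, 26.0, 25.5, 29.5, 25.0, 25.0, 19.5, 16.5] slope deg -6.4
pics/side0.png (-1, -1) g [23.0, 23.5, 19.0, 19.0, 19.5, 20.0, 20.0, 12.0, 13.5, 16.0, 16.5, 22.0, 27.0] slope deg -1.2
pics/side0.png (1, 1) g [31.5, 26.0, 35.0, 50.0, 50.0, 43.0, 41.5, 27.0, 50.0, 50.0, 44.5, 43.5, 28.0] slope deg 4.6
```

```bash
python3 - <<'E'
from h import *
a=np.radians(-11.5);ex=np.array([np.cos(a),np.sin(a),0]);ey=np.array([-np.sin(a),np.cos(a),0]);c=np.array([.6358,-.2527,0])
im=cv2.GaussianBlur(cv2.imread("pics/k_top.png"),(0,0),.6).astype(np.float32);U=np.arange(-.05,.0505,.002)
for z in(.05,.08,.11,.14):   # across the -x face
    P=np.array([proj("top",c+[0,0,z]-.029*ex+u*ey) for u in U]).astype(np.float32)[None]
    b=cv2.remap(im,P[...,0],P[...,1],cv2.INTER_CUBIC)[0];print(z,list(zip((U*1e3).round().astype(int).tolist(),b.mean(1).astype(int).tolist(),(b[:,2]-b[:,0]).astype(int).tolist())))
E
```

```text
0.05 [(-50, 107, 37), (-48, 108, 38), (-46, 105, 36), (-44, 98, 30), (-42, 89, 22), (-40, 84, 17), (-38, 86, 19), (-36, 93, 23), (-34, 100, 23), (-32, 104, 18), (-30, 104, 9), (-28, 103, 0), (-26, 103, -5), (-24, 103, -6), (-22, 103, -5), (-20, 103, -4), (-18, 103, -3), (-16, 102, -3), (-14, 102, -3), (-12, 102, -3), (-10, 101, -3), (-8, 101, -3), (-6, 100, -4), (-4, 100, -4), (-2, 100, -3), (0, 101, -2), (2, 101, -4), (4, 101, -4), (6, 101, -4), (8, 101, -3), (10, 101, -2), (12, 101, -4), (14, 101, -4), (16, 101, -4), (18, 102, -2), (20, 102, 0), (22, 101, 4), (24, 95, 8), (26, 87, 11), (28, 74, 10), (30, 64, 6), (32, 55, 2), (34, 52, 1), (36, 51, 1), (38, 48, 1), (40, 46, 2), (42, 44, 3), (44, 44, 2), (46, 44, 2), (48, 45, 2), (50, 44, 2)]
0.08 [(-50, 105, 36), (-48, 103, 34), (-46, 95, 28), (-44, 86, 21), (-42, 81, 17), (-40, 85, 20), (-38, 93, 22), (-36, 99, 18), (-34, 100, 10), (-32, 101, 1), (-30, 101, -2), (-28, 101, -4), (-26, 102, -4), (-24, 102, -3), (-22, 102, -3), (-20, 102, -3), (-18, 102, -3), (-16, 102, -3), (-14, 102, -3), (-12, 103, -3), (-10, 102, -3), (-8, 102, -3)
[... 1200 characters left out ...]
), (-44, 89, 15), (-42, 93, 10), (-40, 96, 6), (-38, 99, 1), (-36, 98, -1), (-34, 99, -3), (-32, 100, -3), (-30, 102, -3), (-28, 103, -3), (-26, 104, -4), (-24, 104, -3), (-22, 104, -3), (-20, 103, -3), (-18, 103, -3), (-16, 103, -3), (-14, 103, -3), (-12, 102, -3), (-10, 102, -2), (-8, 102, -3), (-6, 102, -3), (-4, 102, -3), (-2, 102, -4), (0, 102, -4), (2, 102, -3), (4, 102, -2), (6, 102, -2), (8, 103, -3), (10, 103, -3), (12, 104, -2), (14, 104, -3), (16, 104, -3), (18, 103, -4), (20, 101, -4), (22, 96, -3), (24, 85, -2), (26, 74, -1), (28, 64, 0), (30, 58, 0), (32, 56, 0), (34, 57, 1), (36, 57, 1), (38, 56, 1), (40, 55, 0), (42, 54, 0), (44, 54, 0), (46, 55, 0), (48, 58, 0), (50, 60, 0)]
```

Checks agree: the tin shows no tilt, there is a gap to the wire on the visible sides, the deck hasn't turned and the pot hasn't moved. Handing in.

```bash
python3 -c "
from plant import ctrl
print(ctrl.observe()['time_s']);print(ctrl.job_done())"
```

```text
31.9333
the job is handed in; nothing more can be done
None
```

I handed the job in at 31.9 s: my last camera measurements show the pot in the round outline and the tin in the square one, both upright, with the turntable unturned, though the tin's gap on its far (+x) side was hidden from the cameras and I didn't re-measure the loose items.

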